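# Pack the chilled pan and take its dispatch temperature

## Task

Stand the two chilled jars, gently and upright, side by side in the free end of the steel pan, beside the pots that are packed already, and let go of them. Then take the surface thermometer from its stand and check the stout jar: hold the thermometer upright with its foot on the raised button in the middle of the lid, pressed lightly so that the sprung foot is about half way in. Finish while still holding it steady there for the reading; keep the packed pots and the cold brick standing in the pan and leave the other things on the counter alone.

Things in the scene. Friction and masses are not known exactly. Their poses are not given: they have to be found in the camera images.
- pan: Steel gastronorm pan, an open box, fixed: 265 mm (y) by 162 mm (x) over its rim, rim 65 mm above the counter, inner floor 3 mm above it. Origin: centre of its underside; y along its long side towards the free end, z up.
- gap (a point): Middle of the free end of the pan, on its inner floor; axes as the pan's. Free: 142 mm along x between the walls and 73 mm along y, from the end wall (+36.7 mm) to the edge of the two nearer pots (-36.8 mm). Both jars fit upright, beside each other along x, with a few mm to spare; no room for fingers below the rim, so hold a jar by its lid.
- stout_center (a point): Stout chilled jar (the shorter, wider one), glass with a steel screw lid, about 0.4 kg, 110 mm tall; this point is its centre, 55 mm above its underside; z up its axis. Glass 61 mm wide up to 88.5 mm, lid 64 mm wide from 88.5 to 108.5 mm. It starts standing on the counter.
- stout_button (a point): Middle of the top of the raised round button (22 mm across, 1.5 mm high) at the centre of the stout jar's lid, 110 mm above the jar's underside: the spot to be measured.
- slim_center (a point): Slim chilled jar (the taller, narrower one), glass with a steel screw lid, about 0.3 kg, 132 mm tall; this point is its centre, 66 mm above its underside; z up its axis. Glass 47 mm wide up to 110.5 mm, lid 50 mm wide from 110.5 to 130.5 mm. It starts standing on the counter.
- probe_grip (a point): Surface thermometer, 170 mm long, 0.12 kg, standing foot down in its stand. This point: middle of its white handle, a bar 26 mm (x) by 20 mm (y) that reaches 45 mm above and below; z up along the thermometer, display on the -x face. Below it a black collar, then an 8 mm stem with the sprung foot, whose underside is 125 mm below this point when not pressed.
- stand: Fixed stand of the thermometer: a steel tube 34 mm wide, bore 20 mm, on a steel base 80 mm across; origin at the centre of its underside, mouth 92 mm above. The handle's underside rests on the mouth; collar, stem and foot hang inside: lift the thermometer straight up by 85 mm to clear it.
- foot_face (a point): Centre of the flat underside of the thermometer's copper foot, a disc 15 mm across.
- foot (a joint): How far the thermometer's sprung foot is pushed in towards the handle: 0 = fully out, 0.010 m = fully in. The spring takes 0.8 N to start and 0.4 N more for each mm (about 2.8 N at half way, 4.8 N fully in).
- brick_center (a point): White cold brick, 138 x 32 x 56 mm, packed at the -y end of the pan; its centre, 28 mm above its underside. Stays in the pan.
- pot1_center (a point): One of four squat lidded pots packed in the pan between the brick and the free space, 68 mm wide, 50 mm tall; its centre, 25 mm above its underside. It may be nudged but stays standing in the pan.
- pot2_center (a point): Another of the four squat pots, the same size; its centre.
- pot3_center (a point): Another of the four squat pots, the same size; its centre.
- pot4_center (a point): Another of the four squat pots, the same size; its centre.
- dredger_center (a point): Aluminium sugar dredger, 68 mm wide, 102 mm tall, standing near the thermometer's stand; 50 mm above its underside. Leave alone.
- cakebox_center (a point): White cake box, 124 x 124 x 62 mm, at the far left; 30 mm above its underside. Leave alone.
- grater_center (a point): Long flat grater lying between the robot and the pan, 310 mm long (along its x), 34 mm wide, 18 mm high; 9 mm above the counter. Leave alone.
Mind the look-alikes: they are no part of the job. What is shaped like the part that bears probe_grip but blue is not meant.

How it is judged:
By the outcome, as a careful person would: the job done as asked, in the order asked, and still so for the second after the job is handed in, while the arm keeps its last pose, push and grip.
It also fails if it takes over 64 s, if anything falls off the work surface, if the arm or the gripper's body presses on something with over 40 N, if the wrist force passes 120 N, or if a joint passes its speed limit or range.

## Robot

A 6-joint arm with a two-finger parallel gripper is mounted at the origin on the work surface. World frame = base frame: x ahead of the robot, y to its left, z up, the work surface at z = 0. Lengths are in m, angles in rad, forces in N, time in s.
With the tool pointing down it reaches from about 0.325 to 0.85 m from the base axis. Payload 15.5 kg.
Tool frame: the origin (TCP) lies on the centre line of the jaws, within the pads' length; the fingertips stand 25 mm ahead of it and the grasp point (between the pads) lies 6 mm ahead of it (manip.tip_extent is the distance from the TCP to the fingertips, in m); z points along the fingers, y is the line along which they close (so a half turn about z gives the same grasp; the last joint's range is limited). The gripper opens to 91 mm and grips with 3 to 60 N. Pads are 32 mm wide; open, the fingers measure 118 mm over their backs; the gripper's body (76 mm by 178 mm) begins 60 mm behind the grasp point.
Start: joints at [-1.401, 0.494, 1.345, -0, 1.302, -0.096], TCP at [0.164, -0.603, 0.239] pointing down, gripper open.
Joint ranges: [-2.91, 2.91], [-0.82, 2.16], [0.22, 2.67], [-1.22, 4.37], [0.12, 2.79], [-3.08, 3.08]. Speed limits (rad/s): [1.89, 1.89, 2.57, 3.01, 3.01, 3.01].

## Interface

Orientations are given as a unit quaternion [x, y, z, w].
In Python, from station import manip gives the robot as it stands.
- The arm moves only by the tool play_rows, never from a script. Its argument "increments" is a list of rows, each a list of 5 numbers: the shift along the tool's x, y, z in cm, then the turn about the tool's z in degrees, then the opening, from 0 (shut) to 1 (fully open). In form: [[dx, dy, dz, twist, gripper], ...]. A call has 1 to 10 rows; each row shifts and turns the commanded pose from where the row before left it, along the tool's axes as they then stand; what a row does not reach is not made up. A row lasts 1/12 s, in which the tool goes at most 41.7 mm and 7.16 degrees, less where a joint would pass 70% of its speed; a pose out of reach is approached as far as the arm can. A call with a gripper value outside its range is refused whole. The fingers move at their own pace and stop on an object; "grip_force" is the grip in N (left out, the last holds). Time passes only in rows, so rows that do not move let the fingers close. It gives the time, the measured TCP pose, the force, the opening and the grip force at its end, in the units of the state.
- manip.get_obs(): the state, without advancing time (a new reading comes with each control period).
- manip.snapshot(name): name is "side" or "top" or "wrist"; returns the picture (400x640x3 uint8, red, green, blue); there is no depth.
- manip.camera_model(name): a dict with "fx", "fy", "cx", "cy" (pixels), "R" (3x3) and "t" (3): a world point X has camera coordinates R X + t. Camera axes: x right, y down, z forward; pixel columns grow to the right and rows downward; lengths in m; the calibration is good to about 2 mm. A picture is of the moment at which its call begins: read the wrist's pose just before it. camera_model takes no time and is no camera call; for the wrist camera it gives the pose at the moment of the call.
- manip.close_job(): hands the job in; it is judged then, once.
Trained networks look in the newest picture that a camera, given by its name, has taken for a name from the list of things; names that differ only in an ending like _2 or _b are one class to them, and where a whole thing is asked for, a point or a joint stands for the part that bears it (a point fixed in the world has none). Each returns a list of dicts, best first, with "score" (0 to 1); they miss things now and then, are a little off and sometimes report something else, mostly with a low value. They report only what shows in the picture. A call takes as long as a camera call. They do not tell look-alikes from the thing itself.
- manip.spot_in(target, camera): "location" ([x, y, z] in m, in world coordinates, good to about 4 mm: the middle of the surface that is visible of it).
- manip.outline_of(target, camera): "region" (400x640 bool, what is visible of it).
The state is a dict: "clock": time; "q": joint angles; "qvel": joint speeds; "tau": joint torques, N m; "tool_pos": TCP position; "orientation": TCP orientation; "contact_force": force on the tool from outside, world axes, zero at the start; "torque": the same for the moment, N m; "finger_gap": opening from 0.0 (shut) to 1.0 (fully open); "grasp_force": force on a finger pad.
Only numpy, scipy, OpenCV 4.12 (cv2) and the standard library are available. Lean on these libraries where they do the work, as an engineer would, in place of code of your own. Each camera call takes 0.05 s, during which the arm holds its last target. There are 200 camera calls.

## Working session

There is one attempt and no reset: what is moved stays moved. The work goes in short steps, Python scripts to look and compute and a tool call to move; the robot and the scene stay as the last step left them, time stands still between calls to the robot, and variables do not carry over. Pictures are saved under pics/ and viewed, at most 10 in all, crops included, and the job is handed in when it is done.

Besides the shell and the picture viewer there is one more tool, called after ">>>" as name(argument=value, ...), one argument or row to a line, values as JSON. play_rows: Moves the arm, as the interface text tells. Its arguments: {"type":"object","properties":{"increments":{"type":"array"},"grip_force":{"type":"number"}},"required":["increments"]}

```bash
mkdir -p pics; ls; python3 - <<'E'
from station import manip
import cv2,numpy as np
o=manip.get_obs();print({k:np.round(v,3).tolist() for k,v in o.items()})
for c in ["top","side"]:
    cv2.imwrite(f"pics/{c}0.png",manip.snapshot(c)[...,::-1])
    for t in ["pan","stout_center","slim_center","probe_grip","stand","brick_center","pot1_center","dredger_center","grater_center","cakebox_center","stout_button"]:
        r=manip.spot_in(t,c)
        print(c,t,[(np.round(d["location"],3).tolist(),round(d["score"],2)) for d in r[:5]])
    m=manip.camera_model(c);print({k:np.round(v,3).tolist() for k,v in m.items()})
print(manip.get_obs()["clock"])
E
```

```text
pics
{'clock': 0.0, 'q': [-1.4, 0.494, 1.346, -0.0, 1.303, -0.095], 'qvel': [-0.0, 0.0, 0.001, -0.0, -0.0, -0.0], 'tau': [-0.0, -87.881, -38.185, 0.07, 0.053, -0.0], 'tool_pos': [0.164, -0.603, 0.238], 'orientation': [0.991, 0.133, -0.0, -0.001], 'contact_force': [-0.867, 0.116, 0.173], 'torque': [0.011, -0.021, 0.034], 'grasp_force': 0.0, 'finger_gap': 1.002}
top pan [([0.587, 0.012, 0.001], 0.7)]
top stout_center [([0.37, 0.314, 0.104], 0.63)]
top slim_center [([0.542, 0.288, 0.129], 0.93)]
top probe_grip [([0.502, -0.238, 0.156], 0.74), ([0.578, -0.339, 0.161], 0.71)]
top stand [([0.576, -0.329, 0.002], 0.92)]
top brick_center [([0.557, -0.148, 0.059], 0.61), ([0.575, -0.332, 0.001], 0.37)]
top pot1_center [([0.534, -0.1, 0.052], 0.7), ([0.597, -0.106, 0.051], 0.59)]
top dredger_center [([0.406, -0.302, 0.093], 0.68), ([0.37, 0.312, 0.106], 0.43)]
top grater_center [([0.384, 0.03, 0.014], 0.86)]
top cakebox_center [([0.701, 0.28, 0.065], 0.82)]
top stout_button [([0.374, 0.317, 0.108], 0.85)]
{'fx': 406.183, 'fy': 406.183, 'cx': 320.687, 'cy': 204.153, 'R': [[-0.021, -0.999, 0.029
[... 180 characters left out ...]
_center [([0.528, 0.312, 0.093], 0.56)]
side probe_grip [([0.497, -0.235, 0.119], 0.95), ([0.579, -0.34, 0.142], 0.59)]
side stand [([0.574, -0.329, 0.028], 0.7)]
side brick_center [([0.557, -0.146, 0.062], 0.6)]
side pot1_center [([0.534, -0.095, 0.054], 0.54)]
side dredger_center [([0.403, -0.288, 0.064], 0.8)]
side grater_center [([0.38, 0.05, 0.013], 0.67), ([0.36, 0.339, 0.095], 0.6), ([0.558, -0.146, 0.061], 0.39)]
side cakebox_center [([0.69, 0.299, 0.062], 0.95)]
side stout_button [([0.361, 0.346, 0.093], 0.91)]
{'fx': 465.297, 'fy': 465.297, 'cx': 324.114, 'cy': 202.302, 'R': [[-0.849, -0.528, -0.012], [-0.295, 0.493, -0.819], [0.438, -0.692, -0.574]], 't': [0.448, 0.235, 0.84]}
1.2
```

View pics/top0.png

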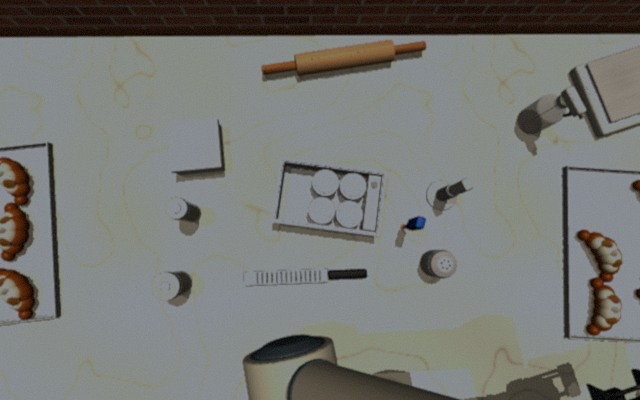

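View pics/side0.png

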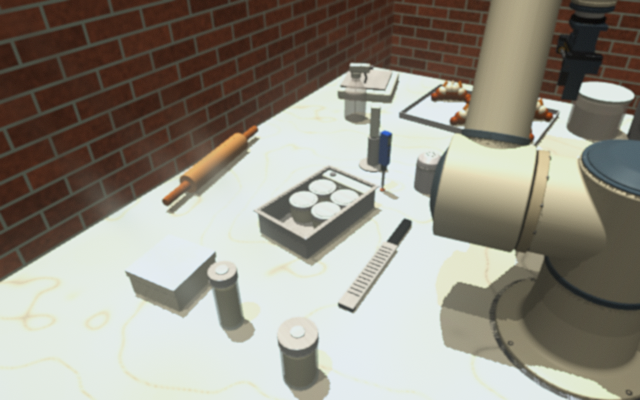

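Blue look-alike: top (414,224), side (385,148), free-standing. The meant thermometer has the white/grey handle and stands in the stand: top (458,187), side (375,122). The slim jar is at top (177,208) and the stout jar at (172,286). The pan's free end is at image left, around (295,195).

```bash
cat > h.py <<'E'
from station import manip
import numpy as np, cv2
def px2w(m,uv,z):
    R=np.array(m["R"]);t=np.array(m["t"]);C=-R.T@t
    d=R.T@np.array([(uv[0]-m["cx"])/m["fx"],(uv[1]-m["cy"])/m["fy"],1.])
    return C+d*(z-C[2])/d[2]
def w2px(m,X):
    c=np.array(m["R"])@np.array(X)+np.array(m["t"]);return np.array([m["cx"]+m["fx"]*c[0]/c[2],m["cy"]+m["fy"]*c[1]/c[2]])
def yaw(o):
    q=o["orientation"];return np.degrees(2*np.arctan2(q[1],q[0]))
def go(x,y,z):
    "total tool-axis shift in cm from the measured pose to TCP x,y,z"
    o=manip.get_obs();a=np.radians(yaw(o));d=(np.array([x,y,z])-o["tool_pos"])*100
    c,s=np.cos(a),np.sin(a)
    print("yaw %.2f tcp %s"%(np.degrees(a),np.round(o["tool_pos"],4)),"shift cm",np.round([c*d[0]+s*d[1],s*d[0]-c*d[1],-d[2]],2))
E
python3 - <<'E'
from h import *
m=manip.camera_model("top")
P=[px2w(m,u,.065) for u in [(285.5,163),(383,175),(376,237),(276,227)]]
print(np.round(P,4));
from itertools import combinations
for a,b in [(0,1),(1,2),(2,3),(3,0)]: d=P[b]-P[a];print(np.linalg.norm(d),np.degrees(np.arctan2(d[1],d[0])))
im=cv2.imread("pics/top0.png");s=cv2.imread("pics/side0.png")
a=cv2.resize(im[150:250,390:490],(400,400),interpolation=3);b=cv2.resize(s[90:200,340:450],(400,400),interpolation=3)
cv2.imwrite("pics/crop0.png",np.hstack([a,b]))
go(.5,-.3,.26)
E
```

```text
[[ 0.6591  0.0553  0.065 ]
 [ 0.6253 -0.1847  0.065 ]
 [ 0.473  -0.1618  0.065 ]
 [ 0.502   0.0799  0.065 ]]
0.24237730549941636 -98.00607220996243
0.15405959843750228 171.42099996819772
0.2434246944424129 83.16688964310407
0.1590551822134702 -8.919957055671048
yaw 15.23 tcp [ 0.1642 -0.603   0.2389] shift cm [ 40.36 -20.42  -2.11]
```

View pics/crop0.png

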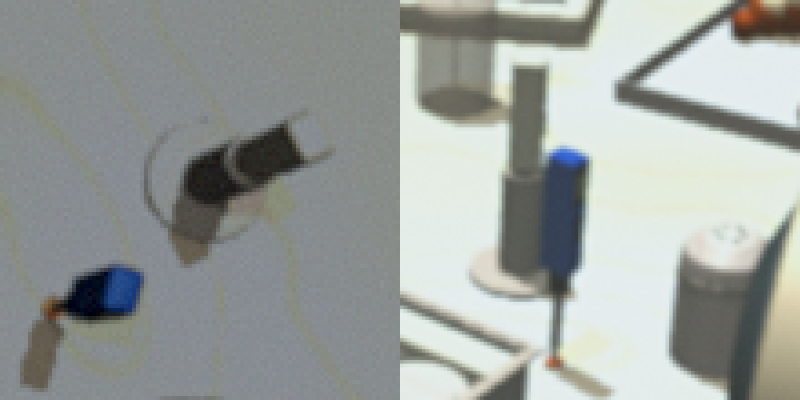

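The crop confirms it: the blue one (crop 115,290) stands free. The one meant is light-handled and sits in the stand (crop 290,145). Next I move around towards the jars.

>>> play_rows(
  increments=[
    [3.7, -1.8, -0.3, 0, 1],
    [3.7, -1.8, -0.3, 0, 1],
    [3.7, -1.8, -0.3, 0, 1],
    [3.7, -1.8, -0.3, 0, 1],
    [3.7, -1.8, -0.3, 0, 1],
    [3.7, -1.8, -0.3, 0, 1],
    [3.7, -1.8, -0.3, 0, 1],
    [3.7, -1.8, 0, 0, 1],
    [3.7, -1.8, 0, 0, 1],
    [3.7, -1.8, 0, 0, 1],
  ],
)

```text
clock: 2.03
tool_pos: [0.4752, -0.3306, 0.2602]
orientation: [0.991, 0.133, 0.0, 0.0]
contact_force: [1.0, -0.7, 0.3]
finger_gap: 0.998
grasp_force: 0.0
```

>>> play_rows(
  increments=[
    [1.1, -3.9, 0, 2.3, 1],
    [1.1, -3.9, 0, 2.3, 1],
    [1.1, -3.9, 0, 2.3, 1],
    [0.9, -3.9, 0, 2.3, 1],
    [0.8, -3.9, 0, 2.3, 1],
    [0.6, -4, 0, 2.3, 1],
    [0.5, -4, 0, 2.3, 1],
    [0.3, -4, 0, 2.3, 1],
    [0.1, -4, 0, 2.3, 1],
    [0, -4, 0, 2, 1],
  ],
)

```text
clock: 2.87
tool_pos: [0.5048, 0.0708, 0.2602]
orientation: [0.998, -0.066, 0.0, -0.0]
contact_force: [1.1, -1.2, -0.1]
finger_gap: 1.002
grasp_force: 0.0
```

```bash
python3 - <<'E'
from h import *
m=manip.camera_model("wrist")
cv2.imwrite("pics/w1.png",manip.snapshot("wrist")[...,::-1])
import json;json.dump({k:np.array(v).tolist() for k,v in m.items()},open("w1.json","w"))
go(.54,.24,.26)
for t in ["pan","pot1_center"]: print(t,[(np.round(d["location"],3).tolist(),round(d["score"],2)) for d in manip.spot_in(t,"wrist")])
E
```

```text
yaw -7.62 tcp [0.5051 0.0767 0.2602] shift cm [  1.29 -16.64   0.02]
pan [([0.596, 0.005, 0.038], 0.62)]
pot1_center [([0.535, -0.098, 0.051], 0.92), ([0.604, -0.103, 0.051], 0.72)]
```

View pics/w1.png

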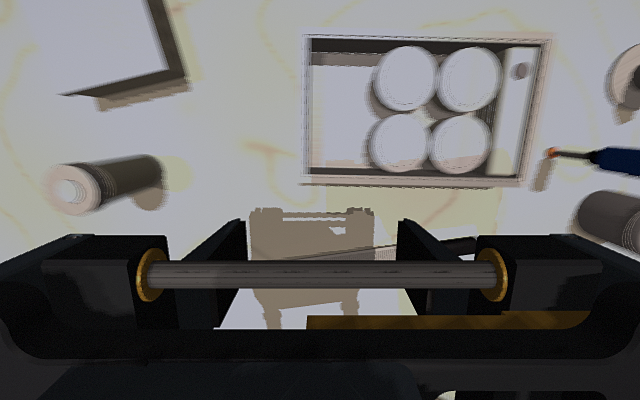

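The wrist view (up = tool +x) shows the pan with its free end at left. Rim corners are about (305,36), (302,185), (550,40) and (523,187). The slim jar is at (75,190). I'll take a still picture and refine these by subpixel.

```bash
python3 - <<'E'
from h import *
m=manip.camera_model("wrist")
im=manip.snapshot("wrist")[...,::-1].copy()
cv2.imwrite("pics/w2.png",im)
import json;json.dump({k:np.array(v).tolist() for k,v in m.items()},open("w2.json","w"))
P=[px2w(m,u,.065) for u in [(305,36),(550,40),(523,187),(302,184)]]
print(np.round(P,4))
cv2.imwrite("pics/w2c.png",cv2.resize(im[15:215,280:580],(800,533),interpolation=3))
r=manip.outline_of("pan","wrist")
for d in r[:1]:
    M=d["region"].astype(np.uint8);c=max(cv2.findContours(M,0,2)[0],key=cv2.contourArea)
    print(d["score"],cv2.boundingRect(c),cv2.approxPolyDP(cv2.convexHull(c),4,True).reshape(-1,2).tolist())
for t in ["slim_center","stout_center"]: print(t,[(np.round(d["location"],3).tolist(),round(d["score"],2)) for d in manip.spot_in(t,"wrist")])
E
```

```text
[[ 0.6666  0.0679  0.065 ]
 [ 0.631  -0.1823  0.065 ]
 [ 0.4779 -0.1613  0.065 ]
 [ 0.5138  0.093   0.065 ]]
0.97 (302, 26, 260, 163) [[304, 27], [560, 33], [530, 186], [303, 182]]
slim_center [([0.547, 0.286, 0.118], 0.76), ([0.394, -0.007, 0.015], 0.26)]
stout_center [([0.594, 0.006, 0.041], 0.55), ([0.536, -0.093, 0.055], 0.31)]
```

View pics/w2c.png

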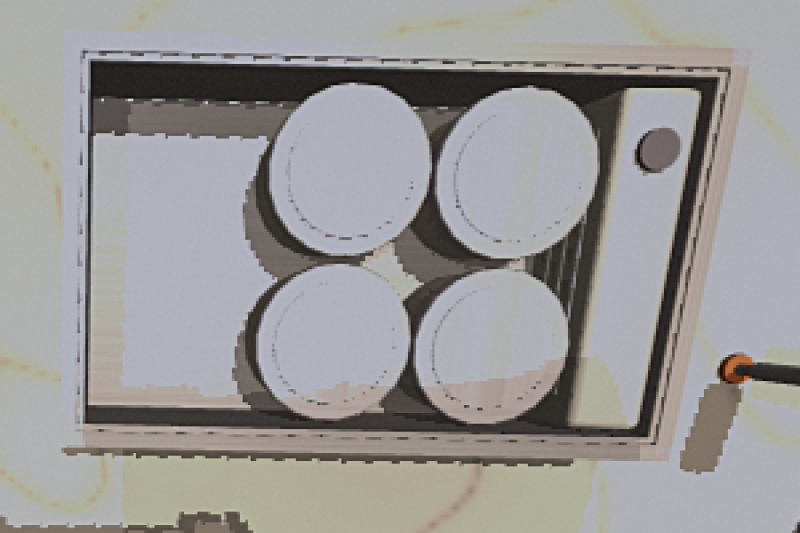

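The rim's outer corners in the picture are (304,26.5), (561,33), (530.5,187) and (304,182.5). I'll fit the known rectangle to them.

```bash
python3 - <<'E'
from h import *
import json
from scipy.optimize import least_squares
m=json.load(open("w2.json"))
px=np.array([(304,26.5),(561,33),(530.5,187),(304,182.5)])
c=np.array([(.081,.1325),(.081,-.1325),(-.081,-.1325),(-.081,.1325)])
def world(p,l,z):
    R=np.array([[np.cos(p[2]),-np.sin(p[2])],[np.sin(p[2]),np.cos(p[2])]]);return np.c_[(R@np.atleast_2d(l).T).T+p[:2],np.full(len(np.atleast_2d(l)),z)]
f=lambda p:np.ravel([w2px(m,X) for X in world(p,c,.065)]-px)
r=least_squares(f,[.57,-.05,-.13]);print(r.x,np.degrees(r.x[2]),np.round(f(r.x),1))
# inner free end: half 71; end wall inner at y gap+36.7
print([px2w(m,np.array(u)/800*300+[280,15],.053).round(4).tolist() for u in [(350,168),(334,342),(518,172),(491,346)]])
# gap centre: pan y = y_endwall_in-36.7 ; inner wall offset assumed 10.5 of rim (162-142)/2=10 
p=r.x
for n,l in dict(gap=(0,.0858),slim=(.040,.0858),stout=(-.034,.0858)).items(): print(n,world(p,l,0).round(4))
print("inner corners px",[w2px(m,X).round(1).tolist() for X in world(p,np.array([(.071,.1225),(-.071,.1225)]),.065)])
np.save("pan.npy",p)
go(.54,.2,.26)
E
```

```text
[ 0.57577213 -0.0511521  -0.14713075] -8.429971025684273 [-0.3  0.1  1.  -0.5  0.3  0.5 -1.1  0.3]
[[0.6138, -0.042, 0.053], [0.5441, -0.0315, 0.053], [0.6035, -0.1108, 0.053], [0.5337, -0.0992, 0.053]]
gap [[0.5884 0.0337 0.    ]]
slim [[0.6279 0.0279 0.    ]]
stout [[0.5547 0.0387 0.    ]]
inner corners px [[313.3, 37.7], [311.6, 174.4]]
yaw -7.52 tcp [0.505  0.0677 0.2599] shift cm [ 1.740e+00 -1.357e+01 -1.000e-02]
```

>>> play_rows(
  increments=[
    [-1.5, -1.2, -0.3, 0.9, 1],
    [-3, -2.4, -0.3, 0, 1],
    [-3, -2.4, -0.3, 0, 1],
    [-3, -2.4, -0.3, 0, 1],
    [-3, -2.4, -0.3, 0, 1],
    [-3, -2.4, -0.3, 0, 1],
    [-3, -2.4, -0.2, 0, 1],
    [-2.5, -1.5, 0, 0, 1],
    [-1, -0.8, 0, 0, 1],
    [0, 0, 0, 0, 1],
  ],
)

```text
clock: 4.05
tool_pos: [0.302, 0.2797, 0.2801]
orientation: [0.997, -0.072, -0.0, -0.0]
contact_force: [1.2, -0.1, 0.6]
finger_gap: 1.002
grasp_force: 0.0
```

>>> play_rows(
  increments=[
    [0, 0, 0, 0, 1],
    [0, 0, 0, 0, 1],
  ],
)

```text
clock: 4.22
tool_pos: [0.3042, 0.2783, 0.2799]
orientation: [0.997, -0.074, 0.0, 0.0]
contact_force: [0.1, -1.4, -0.0]
finger_gap: 1.001
grasp_force: 0.0
```

```bash
python3 - <<'E'
from h import *
m=manip.camera_model("wrist")
im=manip.snapshot("wrist")[...,::-1].copy()
import json;json.dump({k:np.array(v).tolist() for k,v in m.items()},open("w3.json","w"))
print(yaw(manip.get_obs()),manip.get_obs()["tool_pos"])
for t,z in [("slim_center",.132),("stout_center",.11),("stout_button",.11)]:
    print(t,[(np.round(d["location"],3).tolist(),round(d["score"],2)) for d in manip.spot_in(t,"wrist")[:2]])
for n,X,Z,r in [("slim",(.545,.288),.1305,.025),("stout",(.373,.316),.1085,.032)]:
    a=np.linspace(0,6.28,60);L=np.array([w2px(m,[X[0]+r*np.cos(t),X[1]+r*np.sin(t),Z]) for t in a])
    cv2.polylines(im,[L.round().astype(int)],True,(0,0,255),1)
cv2.imwrite("pics/w3.png",im)
E
```

```text
-8.466762601845728 [0.30425376 0.27828188 0.27992547]
slim_center [([0.385, 0.027, 0.014], 0.18)]
stout_center [([0.374, 0.327, 0.105], 0.67)]
stout_button [([0.374, 0.328, 0.109], 0.88)]
```

View pics/w3.png

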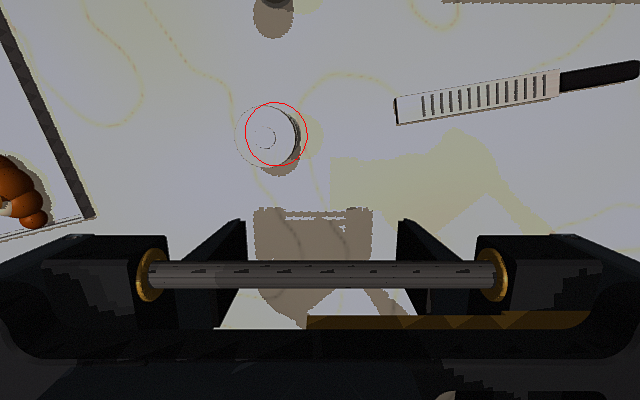

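The stout jar's lid is at (266,137) with its button at (264,138). My guessed circle sits 10 px too far right, so I refine it.

```bash
python3 - <<'E'
from h import *
import json
m=json.load(open("w3.json"))
r=manip.outline_of("stout_button","wrist")[0];ys,xs=np.nonzero(r["region"]);print(r["score"],len(xs),xs.min(),xs.max(),ys.min(),ys.max())
print("outline->",px2w(m,((xs.min()+xs.max())/2,(ys.min()+ys.max())/2),.1085))
for u in [(264,138),(266,137)]: print(px2w(m,u,.11))
im=cv2.imread("pics/w3.png")[95:180,220:320]
cv2.imwrite("pics/w3c.png",cv2.resize(im,None,fx=6,fy=6,interpolation=3))
E
```

```text
0.92 3297 233 301 106 167
outline-> [0.37245254 0.32536317 0.1085    ]
[0.37143199 0.32845126 0.11      ]
[0.37212037 0.32621046 0.11      ]
```

View pics/w3c.png

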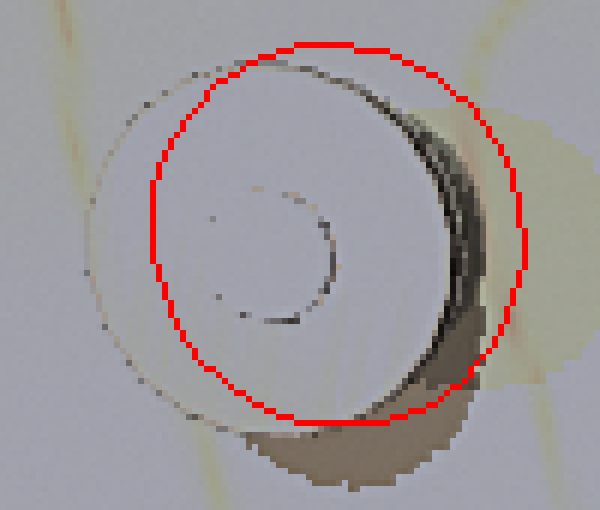

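>>> play_rows(
  increments=[
    [1, -1, 0, 0, 1],
    [2, -2, 0.5, 0, 1],
    [2, -1.8, 1, 0, 1],
    [1, -1, 2, 0, 1],
    [0, 0, 3, 0, 1],
    [0, 0, 3, 0, 1],
    [0, 0, 3, 0, 1],
    [0, 0, 2.5, 0, 1],
    [0, 0, 1.5, 0, 1],
    [0, 0, 0.8, 0, 1],
  ],
)

```text
clock: 5.3
tool_pos: [0.3707, 0.3269, 0.1049]
orientation: [0.997, -0.073, -0.001, 0.001]
contact_force: [-0.2, 0.5, 0.1]
finger_gap: 1.0
grasp_force: 0.0
```

>>> play_rows(
  increments=[
    [0, 0, 0, 0, 1],
    [0, 0, 0, 0, 0.6],
    [0, 0, 0, 0, 0.6],
    [0, 0, 0, 0, 0.6],
    [0, 0, 0, 0, 0.6],
    [0, 0, 0, 0, 0.6],
    [0, 0, 0, 0, 0.6],
    [0, 0, 0, 0, 0.6],
    [0, 0, 0, 0, 0.6],
  ],
  grip_force=25,
)

```text
clock: 6.05
tool_pos: [0.3715, 0.3281, 0.1076]
orientation: [0.997, -0.073, 0.001, -0.0]
contact_force: [0.2, -0.4, 9.9]
finger_gap: 0.696
grasp_force: 25.0
```

```bash
python3 - <<'E'
from h import *
o=manip.get_obs();print(o["finger_gap"],o["contact_force"],o["torque"],o["grasp_force"]);go(.3723,.327,.107)
E
```

```text
0.6956400486154993 [ 0.20737596 -0.36247909  9.85666491] [-0.15364504  0.16788815 -0.01657687] 25.001205503940582
yaw -8.37 tcp [0.3715 0.3281 0.1076] shift cm [0.09 0.1  0.06]
```

>>> play_rows(
  increments=[
    [0, 0, -0.5, 0, 0.6],
    [0, 0, -1, 0, 0.6],
    [0, 0, -2, 0, 0.6],
    [0, 0, -2, 0, 0.6],
    [0, 0, -2, 0, 0.6],
    [0, 0, -1.5, 0, 0.6],
    [0, 0, -1, 0, 0.6],
    [0, 0, -0.5, 0, 0.6],
    [0, 0, 0, 0, 0.6],
  ],
)

```text
clock: 6.8
tool_pos: [0.3713, 0.3279, 0.2129]
orientation: [0.997, -0.073, 0.001, -0.0]
contact_force: [-0.2, -0.7, -4.3]
finger_gap: 0.7
grasp_force: 25.0
```

```bash
python3 - <<'E'
from h import *
o=manip.get_obs();print(o["finger_gap"],o["contact_force"],o["torque"],o["grasp_force"]);go(.5547,.0387,.207)
E
```

```text
0.6998296012619535 [-0.20257579 -0.73798669 -4.26886446] [0.07041424 0.04474404 0.04586322] 24.999462068080902
yaw -8.37 tcp [0.3713 0.3279 0.2129] shift cm [22.35 25.95  0.59]
```

>>> play_rows(
  increments=[
    [0.8, 1, 0, 0, 0.6],
    [1.8, 2.1, 0, 0, 0.6],
    [2.5, 2.9, 0, 0, 0.6],
    [2.6, 3, 0, 0, 0.6],
    [2.6, 3, 0, 0, 0.6],
    [2.6, 3, 0, 0, 0.6],
    [2.6, 3, 0, 0, 0.6],
    [2.5, 2.9, 0, 0, 0.6],
    [2, 2.3, 0, 0, 0.6],
    [1.2, 1.5, 0, 0, 0.6],
  ],
)

```text
clock: 7.63
tool_pos: [0.5461, 0.0496, 0.2109]
orientation: [0.997, -0.074, -0.0, 0.0]
contact_force: [-0.1, 0.4, -3.7]
finger_gap: 0.696
grasp_force: 25.0
```

>>> play_rows(
  increments=[
    [0.7, 0.8, 0, 0, 0.6],
    [0.4, 0.4, 0, 0, 0.6],
    [0, 0, 0, 0, 0.6],
    [0, 0, 0, 0, 0.6],
  ],
)

```text
clock: 7.97
tool_pos: [0.5534, 0.0399, 0.2115]
orientation: [0.997, -0.073, -0.001, -0.0]
contact_force: [-0.3, 0.7, -3.5]
finger_gap: 0.693
grasp_force: 25.0
```

```bash
python3 - <<'E'
from h import *
o=manip.get_obs();print(o["finger_gap"],o["contact_force"],o["torque"],o["grasp_force"]);go(.5547,.0387,.111)
E
```

```text
0.6927296528643889 [-0.33142415  0.68169011 -3.52605829] [0.08141698 0.06141032 0.00114791] 24.99948352575302
yaw -8.35 tcp [0.5534 0.0399 0.2115] shift cm [ 0.15  0.09 10.05]
```

>>> play_rows(
  increments=[
    [0.1, 0.1, 0.5, 0, 0.6],
    [0, 0, 1, 0, 0.6],
    [0, 0, 1.4, 0, 0.6],
    [0, 0, 1.4, 0, 0.6],
    [0, 0, 1.4, 0, 0.6],
    [0, 0, 1.2, 0, 0.6],
    [0, 0, 0.9, 0, 0.6],
    [0, 0, 0.7, 0, 0.6],
    [0, 0, 0.4, 0, 0.6],
    [0, 0, 0.2, 0, 0.6],
  ],
)

```text
clock: 8.8
tool_pos: [0.5547, 0.0381, 0.1204]
orientation: [0.997, -0.073, -0.0, -0.0]
contact_force: [0.3, 0.3, -3.3]
finger_gap: 0.696
grasp_force: 25.0
```

>>> play_rows(
  increments=[
    [0, 0, 0.1, 0, 0.6],
    [0, 0, 0.1, 0, 0.6],
    [0, 0, 0.1, 0, 0.6],
    [0, 0, 0.1, 0, 0.6],
    [0, 0, 0.1, 0, 0.6],
    [0, 0, 0, 0, 0.6],
  ],
)

```text
clock: 9.3
tool_pos: [0.5549, 0.0379, 0.1159]
orientation: [0.997, -0.073, 0.0, -0.0]
contact_force: [0.0, -0.2, -3.3]
finger_gap: 0.696
grasp_force: 25.0
```

>>> play_rows(
  increments=[
    [0, 0, 0.1, 0, 0.6],
    [0, 0, 0.1, 0, 0.6],
    [0, 0, 0.1, 0, 0.6],
    [0, 0, 0.05, 0, 0.6],
    [0, 0, 0.05, 0, 0.6],
    [0, 0, 0, 0, 0.6],
  ],
)

```text
clock: 9.8
tool_pos: [0.5548, 0.0379, 0.1118]
orientation: [0.997, -0.073, -0.0, -0.0]
contact_force: [-0.3, -0.5, -3.5]
finger_gap: 0.693
grasp_force: 25.0
```

>>> play_rows(
  increments=[
    [0, 0, 0.05, 0, 0.6],
    [0, 0, 0.05, 0, 0.6],
    [0, 0, 0.05, 0, 0.6],
    [0, 0, 0, 0, 0.6],
  ],
)

```text
clock: 10.13
tool_pos: [0.555, 0.0379, 0.1107]
orientation: [0.997, -0.073, 0.0, -0.0]
contact_force: [-1.8, 0.2, 0.6]
finger_gap: 0.693
grasp_force: 25.0
```

>>> play_rows(
  increments=[
    [0, 0, 0.03, 0, 0.6],
    [0, 0, 0, 0, 0.8],
    [0, 0, 0, 0, 0.9],
    [0, 0, 0, 0, 1],
    [0, 0, 0, 0, 1],
    [0, 0, 0, 0, 1],
  ],
)

```text
clock: 10.63
tool_pos: [0.5549, 0.0379, 0.1101]
orientation: [0.997, -0.073, -0.0, -0.0]
contact_force: [-0.3, 0.1, -0.8]
finger_gap: 0.997
grasp_force: 0.0
```

>>> play_rows(
  increments=[
    [0, 0, -0.5, 0, 1],
    [0, 0, -1.5, 0, 1],
    [0, 0, -2.5, 0, 1],
    [0, 0, -3, 0, 1],
    [-1, -1, -3, 0, 1],
    [-2, -2.5, -3, 0, 1],
    [-2, -3, -2, 0, 1],
    [-2, -3, 0, 0, 1],
    [-2, -3, 0, 0, 1],
    [0, -1, 0, 0, 1],
  ],
)

```text
clock: 11.47
tool_pos: [0.4834, 0.1865, 0.2645]
orientation: [0.997, -0.072, -0.0, -0.001]
contact_force: [-0.2, -0.0, -0.0]
finger_gap: 1.0
grasp_force: 0.0
```

>>> play_rows(
  increments=[
    [0, 0, 0, 0, 1],
    [0, 0, 0, 0, 1],
    [0, 0, 0, 0, 1],
  ],
)

```text
clock: 11.72
tool_pos: [0.4866, 0.1825, 0.2636]
orientation: [0.997, -0.073, -0.0, 0.0]
contact_force: [0.2, -0.6, -0.1]
finger_gap: 1.001
grasp_force: 0.0
```

```bash
python3 - <<'E'
from h import *
import json
m=manip.camera_model("wrist")
im=manip.snapshot("wrist")[...,::-1].copy();json.dump({k:np.array(v).tolist() for k,v in m.items()},open("w4.json","w"))
go(.545,.288,.28)
for t in ["slim_center","stout_center"]:
  for d in manip.outline_of(t,"wrist")[:2]:
    ys,xs=np.nonzero(d["region"]);print(t,d["score"],len(xs),xs.min(),xs.max(),ys.min(),ys.max())
  print(t,[(np.round(d["location"],3).tolist(),round(d["score"],2)) for d in manip.spot_in(t,"wrist")[:2]])
cv2.imwrite("pics/w4.png",im)
E
```

```text
yaw -8.42 tcp [0.4866 0.1823 0.2636] shift cm [  4.23 -11.31  -1.64]
slim_center 0.65 3462 161 245 130 183
slim_center [([0.544, 0.291, 0.129], 0.96)]
stout_center 0.91 4948 406 494 70 141
stout_center [([0.554, 0.048, 0.112], 0.75)]
```

View pics/w4.png

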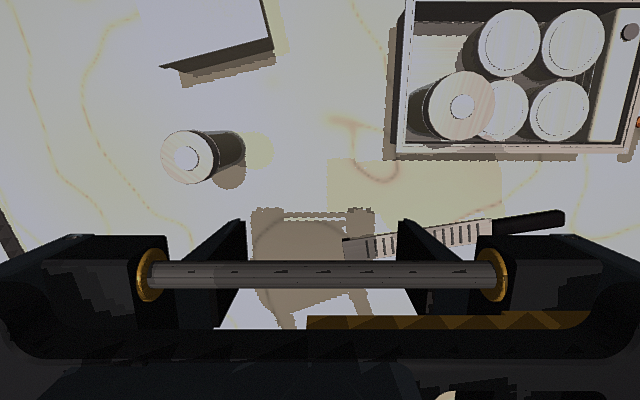

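The stout jar stands upright in the free end (lid 461,106). The slim jar's lid centre is at (187,157).

```bash
python3 - <<'E'
from h import *
import json
m=json.load(open("w4.json"))
S=px2w(m,(187,157.3),.1305);print("slim",S,"stout",px2w(m,(461.5,105.8),.113))
go(S[0],S[1],.1275)
E
```

```text
slim [0.5473938  0.29967673 0.1305    ] stout [0.55592778 0.03842557 0.113     ]
yaw -8.44 tcp [0.4865 0.1825 0.2635] shift cm [  4.3  -12.49  13.6 ]
```

>>> play_rows(
  increments=[
    [0.5, -1, 0, 0, 1],
    [1, -3, 0, 0, 1],
    [1, -3, 0, 0, 1],
    [1, -3, 0.5, 0, 1],
    [0.5, -1.7, 1.5, 0, 1],
    [0.3, -0.8, 2.5, 0, 1],
    [0, 0, 3, 0, 1],
    [0, 0, 2.8, 0, 1],
    [0, 0, 1.8, 0, 1],
    [0, 0, 1, 0, 1],
  ],
)

```text
clock: 12.8
tool_pos: [0.5463, 0.3006, 0.1298]
orientation: [0.997, -0.073, -0.001, 0.001]
contact_force: [-0.7, -0.7, -0.6]
finger_gap: 1.0
grasp_force: 0.0
```

>>> play_rows(
  increments=[
    [0, 0, 0.4, 0, 1],
    [0, 0, 0, 0, 1],
    [0, 0, 0, 0, 0.45],
    [0, 0, 0, 0, 0.45],
    [0, 0, 0, 0, 0.45],
    [0, 0, 0, 0, 0.45],
    [0, 0, 0, 0, 0.45],
    [0, 0, 0, 0, 0.45],
    [0, 0, 0, 0, 0.45],
    [0, 0, 0, 0, 0.45],
  ],
  grip_force=25,
)

```text
clock: 13.63
tool_pos: [0.5471, 0.3006, 0.1288]
orientation: [0.997, -0.073, 0.0, -0.0]
contact_force: [-0.8, -0.4, 2.7]
finger_gap: 0.541
grasp_force: 25.0
```

```bash
python3 - <<'E'
from h import *
o=manip.get_obs();print(o["finger_gap"],o["contact_force"],o["torque"],o["grasp_force"]);go(.5474,.2997,.1275)
E
```

```text
0.5407756688119851 [-0.84808743 -0.38510026  2.69930572] [-0.06149208  0.08740151 -0.05584707] 25.000405311584473
yaw -8.37 tcp [0.5471 0.3006 0.1288] shift cm [0.04 0.08 0.13]
```

>>> play_rows(
  increments=[
    [0, 0, -0.5, 0, 0.45],
    [0, 0, -1, 0, 0.45],
    [0, 0, -2, 0, 0.45],
    [0, 0, -2, 0, 0.45],
    [0, 0, -2, 0, 0.45],
    [0.3, 0.8, -1.5, 0, 0.45],
    [0.7, 1.6, -1, 0, 0.45],
    [1, 2.2, 0, 0, 0.45],
    [1.2, 2.8, 0, 0, 0.45],
    [1.3, 3, 0, 0, 0.45],
  ],
)

```text
clock: 14.47
tool_pos: [0.5764, 0.1906, 0.2297]
orientation: [0.997, -0.072, 0.0, -0.0]
contact_force: [0.8, 0.2, -3.0]
finger_gap: 0.543
grasp_force: 25.0
```

```bash
python3 - <<'E'
from h import *
o=manip.get_obs();print(o["finger_gap"],o["contact_force"],o["torque"],o["grasp_force"]);go(.628,.028,.225)
E
```

```text
0.5433780617219828 [ 0.84305532  0.20324029 -2.98565103] [ 0.05399185 -0.02274239  0.05044227] 25.000399947166443
yaw -8.29 tcp [0.5764 0.1906 0.2297] shift cm [ 7.45 15.35  0.47]
```

>>> play_rows(
  increments=[
    [1.3, 2.6, 0, 0, 0.45],
    [1.4, 2.8, 0, 0, 0.45],
    [1.4, 2.8, 0, 0, 0.45],
    [1.3, 2.6, 0, 0, 0.45],
    [0.9, 2, 0, 0, 0.45],
    [0.5, 1.1, 0, 0, 0.45],
    [0.2, 0.4, 0, 0, 0.45],
    [0, 0, 0, 0, 0.45],
    [0, 0, 0, 0, 0.45],
    [0, 0, 0, 0, 0.45],
  ],
)

```text
clock: 15.3
tool_pos: [0.6245, 0.0408, 0.2287]
orientation: [0.997, -0.072, -0.0, -0.0]
contact_force: [0.1, 0.8, -3.1]
finger_gap: 0.539
grasp_force: 25.0
```

```bash
python3 - <<'E'
from h import *
go(.628,.028,.132)
E
```

```text
yaw -8.31 tcp [0.6245 0.0408 0.2287] shift cm [0.53 1.21 9.67]
```

>>> play_rows(
  increments=[
    [0.3, 0.6, 0, 0, 0.45],
    [0.2, 0.6, 0.4, 0, 0.45],
    [0, 0, 1, 0, 0.45],
    [0, 0, 1.4, 0, 0.45],
    [0, 0, 1.4, 0, 0.45],
    [0, 0, 1.4, 0, 0.45],
    [0, 0, 1.2, 0, 0.45],
    [0, 0, 0.9, 0, 0.45],
    [0, 0, 0.6, 0, 0.45],
    [0, 0, 0.3, 0, 0.45],
  ],
)

```text
clock: 16.13
tool_pos: [0.6276, 0.0269, 0.1414]
orientation: [0.997, -0.073, -0.001, 0.0]
contact_force: [-0.2, 0.1, -2.7]
finger_gap: 0.545
grasp_force: 25.0
```

>>> play_rows(
  increments=[
    [0, 0, 0.15, 0, 0.45],
    [0, 0, 0.1, 0, 0.45],
    [0, 0, 0.1, 0, 0.45],
    [0, 0, 0.1, 0, 0.45],
    [0, 0, 0, 0, 0.45],
  ],
)

```text
clock: 16.55
tool_pos: [0.6282, 0.0269, 0.1383]
orientation: [0.997, -0.073, 0.0, 0.0]
contact_force: [-1.2, -0.0, -2.9]
finger_gap: 0.542
grasp_force: 25.0
```

>>> play_rows(
  increments=[
    [0, 0, 0.1, 0, 0.45],
    [0, 0, 0.1, 0, 0.45],
    [0, 0, 0.1, 0, 0.45],
    [0, 0, 0.1, 0, 0.45],
    [0, 0, 0.1, 0, 0.45],
    [0, 0, 0.05, 0, 0.45],
    [0, 0, 0, 0, 0.45],
  ],
)

```text
clock: 17.13
tool_pos: [0.628, 0.0269, 0.1324]
orientation: [0.997, -0.073, -0.0, -0.0]
contact_force: [0.5, 0.3, -2.7]
finger_gap: 0.544
grasp_force: 25.0
```

>>> play_rows(
  increments=[
    [0, 0, 0.05, 0, 0.45],
    [0, 0, 0, 0, 0.45],
  ],
)

```text
clock: 17.3
tool_pos: [0.6281, 0.0269, 0.1321]
orientation: [0.997, -0.073, -0.0, 0.0]
contact_force: [-0.4, 1.0, -2.9]
finger_gap: 0.544
grasp_force: 25.0
```

>>> play_rows(
  increments=[
    [0, 0, 0.05, 0, 0.45],
    [0, 0, 0, 0, 0.45],
    [0, 0, 0.05, 0, 0.45],
    [0, 0, 0, 0, 0.45],
  ],
)

```text
clock: 17.63
tool_pos: [0.6285, 0.0268, 0.1318]
orientation: [0.997, -0.073, 0.001, 0.0]
contact_force: [-0.8, -0.1, 7.3]
finger_gap: 0.543
grasp_force: 25.0
```

>>> play_rows(
  increments=[
    [0, 0, -0.03, 0, 0.45],
    [0, 0, 0, 0, 0.65],
    [0, 0, 0, 0, 0.8],
    [0, 0, 0, 0, 0.9],
    [0, 0, 0, 0, 0.9],
    [0, 0, 0, 0, 0.9],
    [0, 0, -0.5, 0, 0.9],
    [0, 0, -1.5, 0, 0.9],
    [0, 0, -2.5, 0, 0.9],
    [0, 0, -3, 0, 0.9],
  ],
)

```text
clock: 18.47
tool_pos: [0.6272, 0.0269, 0.2063]
orientation: [0.997, -0.073, -0.001, 0.0]
contact_force: [1.3, 0.6, 1.1]
finger_gap: 0.9
grasp_force: 0.0
```

>>> play_rows(
  increments=[
    [0, 0, -3, 0, 0.9],
    [-1, 1.5, -3, 0, 0.9],
    [-1.8, 3, -1.5, 0, 0.9],
    [-1.8, 3.3, 0, 0, 0.9],
    [-1.8, 3.3, 0, 0, 0.9],
    [-1.8, 3.3, 0, 0, 0.9],
    [-1.8, 3.3, 0, 0, 0.9],
    [-1.8, 3.3, 0, 0, 0.9],
    [-1.2, 3, 0, 0, 0.9],
    [-0.6, 2, 0, 0, 0.9],
  ],
)

```text
clock: 19.3
tool_pos: [0.4537, -0.2125, 0.282]
orientation: [0.997, -0.074, 0.0, 0.0]
contact_force: [1.0, -0.4, 0.3]
finger_gap: 0.899
grasp_force: 0.0
```

>>> play_rows(
  increments=[
    [0, 0, 0, 0, 0.9],
    [0, 0, 0, 0, 0.9],
    [0, 0, 0, 0, 0.9],
  ],
)

```text
clock: 19.55
tool_pos: [0.4558, -0.2102, 0.2816]
orientation: [0.997, -0.073, 0.0, -0.0]
contact_force: [0.1, 0.6, -0.3]
finger_gap: 0.899
grasp_force: 0.0
```

```bash
python3 - <<'E'
from h import *
import json
m=manip.camera_model("wrist")
im=manip.snapshot("wrist")[...,::-1].copy();json.dump({k:np.array(v).tolist() for k,v in m.items()},open("w5.json","w"))
go(.576,-.335,.28)
for t in ["probe_grip","stand","dredger_center"]:
  print(t,[(np.round(d["location"],3).tolist(),round(d["score"],2)) for d in manip.spot_in(t,"wrist")[:3]])
cv2.imwrite("pics/w5.png",im)
E
```

```text
yaw -8.34 tcp [ 0.456  -0.2099  0.2816] shift cm [13.69 10.64  0.16]
probe_grip [([0.5, -0.24, 0.17], 0.92), ([0.577, -0.343, 0.17], 0.64)]
stand [([0.577, -0.339, 0.006], 0.77)]
dredger_center [([0.425, -0.311, 0.095], 0.89), ([0.389, -0.038, 0.018], 0.4)]
```

View pics/w5.png

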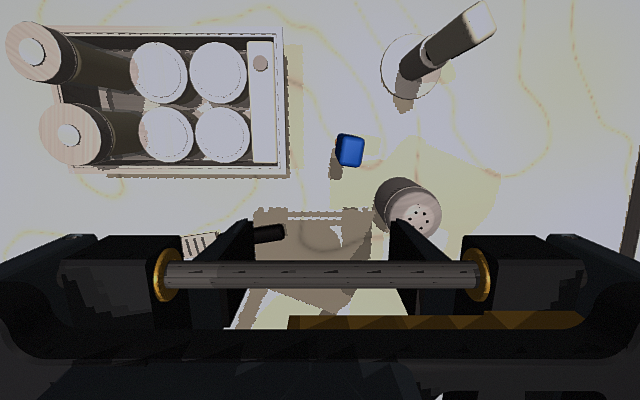

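Both jars stand upright in the pan at (40,50) and (68,133), and the pots are in place. The blue look-alike is at (349,150) and the real thermometer, in the stand, has its top at about (480,20). I go nearer so it sits ahead of the gripper.

>>> play_rows(
  increments=[
    [0.5, 1.5, 0, 0, 0.9],
    [0.9, 3, 0, 0, 0.9],
    [0.9, 3, 0, 0, 0.9],
    [0.9, 3, 0, 0, 0.9],
    [0.5, 1.5, 0, 0, 0.9],
    [0.2, 0.5, 0, 0, 0.9],
    [0, 0, 0, 0, 0.9],
    [0, 0, 0, 0, 0.9],
    [0, 0, 0, 0, 0.9],
  ],
)

```text
clock: 20.5
tool_pos: [0.476, -0.3388, 0.2814]
orientation: [0.997, -0.073, -0.0, -0.0]
contact_force: [-0.2, 1.0, 0.8]
finger_gap: 0.896
grasp_force: 0.0
```

```bash
python3 - <<'E'
from h import *
import json
m=manip.camera_model("wrist")
im=manip.snapshot("wrist")[...,::-1].copy();json.dump({k:np.array(v).tolist() for k,v in m.items()},open("w6.json","w"))
go(.577,-.343,.28)
for t in ["probe_grip","stand"]:
  print(t,[(np.round(d["location"],3).tolist(),round(d["score"],2)) for d in manip.spot_in(t,"wrist")[:3]])
u=w2px(m,(.577,-.343,.182));print(u)
x0,y0=int(np.clip(u[0]-80,0,480)),int(np.clip(u[1]-60,0,280))
print(x0,y0)
cv2.imwrite("pics/w6.png",im)
cv2.imwrite("pics/w6c.png",cv2.resize(im[y0:y0+120,x0:x0+160],None,fx=5,fy=5,interpolation=3))
E
```

```text
yaw -8.31 tcp [ 0.476  -0.3388  0.2815] shift cm [10.05 -1.04  0.15]
probe_grip [([0.501, -0.244, 0.156], 0.9), ([0.58, -0.35, 0.179], 0.85)]
stand [([0.572, -0.351, 0.004], 0.61)]
[307.98441389  86.60799765]
227 26
```

View pics/w6c.png

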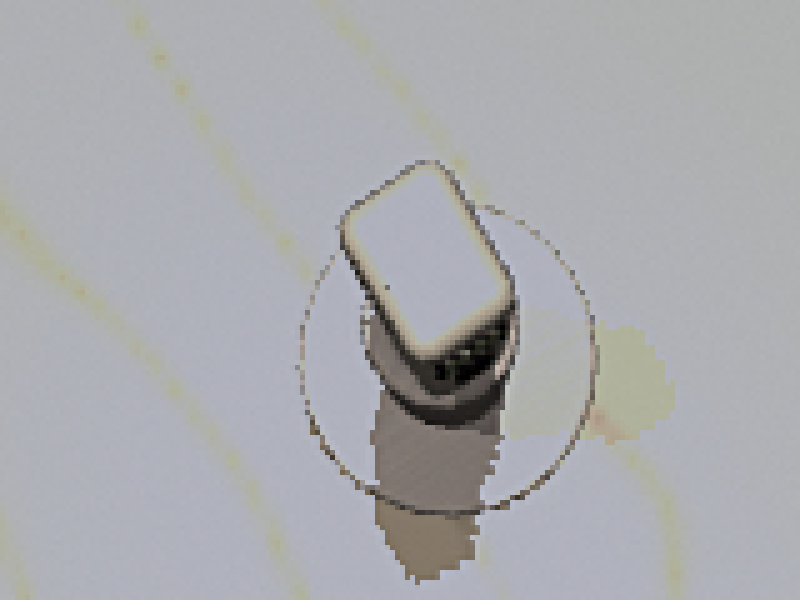

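The white top face is a rotated rectangle with crop corners near (338,226), (433,160), (518,292) and (424,360). I'm computing its centre and yaw.

```bash
python3 - <<'E'
from h import *
import json
m=json.load(open("w6.json"))
P=np.array([px2w(m,(227+a/5,26+b/5),.182) for a,b in [(338,226),(433,160),(518,292),(424,360)]])
print(P.round(4),P.mean(0))
for a,b in [(0,1),(1,2),(2,3),(3,0)]: d=P[b]-P[a];print(np.linalg.norm(d[:2]),np.degrees(np.arctan2(d[1],d[0])))
# stand base circle centre (crop 448,358; radius 148) at z~0.005
print(px2w(m,(227+448/5,26+358/5),.005))
go(P[:,0].mean(),P[:,1].mean(),.28)
E
```

```text
[[ 0.5893 -0.3346  0.182 ]
 [ 0.5963 -0.3503  0.182 ]
 [ 0.5761 -0.3605  0.182 ]
 [ 0.5684 -0.3446  0.182 ]] [ 0.58252564 -0.34751719  0.182     ]
0.017193883328941745 -65.94743908314764
0.022674850390357017 -153.50121945762265
0.017583735841403488 115.91319905575924
0.02323252818215376 25.500904241756793
[ 0.58346494 -0.34775839  0.005     ]
yaw -8.32 tcp [ 0.4761 -0.339   0.2816] shift cm [10.65 -0.7   0.16]
```

>>> play_rows(
  increments=[
    [1, 0, 0, 0, 0.6],
    [2.4, -0.2, 0, 0, 0.6],
    [2.5, -0.2, 0, 0, 0.6],
    [2.4, -0.2, 0, 0, 0.6],
    [1.6, -0.1, 0, 0, 0.6],
    [0.7, 0, 0, -6.6, 0.6],
    [0, 0, 0, -6.6, 0.6],
    [0, 0, 0, -6.6, 0.6],
    [0, 0, 0, -6.6, 0.6],
    [0, 0, 0, -6.6, 0.6],
  ],
)

```text
clock: 21.48
tool_pos: [0.5827, -0.348, 0.2813]
orientation: [0.976, 0.216, 0.0, -0.0]
contact_force: [0.3, 0.1, -0.7]
finger_gap: 0.596
grasp_force: 0.0
```

>>> play_rows(
  increments=[
    [0, 0, 0, 0, 0.6],
    [0, 0, 0, 0, 0.6],
  ],
)

```text
clock: 21.65
tool_pos: [0.5824, -0.3481, 0.2814]
orientation: [0.977, 0.212, 0.0, 0.0]
contact_force: [0.2, -0.2, -0.4]
finger_gap: 0.599
grasp_force: 0.0
```

```bash
python3 - <<'E'
from h import *
go(.583,-.3477,.151)
E
```

```text
yaw 24.44 tcp [ 0.5824 -0.3481  0.2814] shift cm [ 0.07 -0.02 13.04]
```

>>> play_rows(
  increments=[
    [0, 0, 1, 0, 0.6],
    [0.1, 0, 2, 0, 0.6],
    [0, 0, 2.2, 0, 0.6],
    [0, 0, 2.2, 0, 0.6],
    [0, 0, 2, 0, 0.6],
    [0, 0, 1.6, 0, 0.6],
    [0, 0, 1.2, 0, 0.6],
    [0, 0, 0.6, 0, 0.6],
    [0, 0, 0.2, 0, 0.6],
    [0, 0, 0, 0, 0.6],
  ],
)

```text
clock: 22.48
tool_pos: [0.5829, -0.348, 0.1514]
orientation: [0.977, 0.213, -0.0, -0.0]
contact_force: [0.3, 0.1, 0.7]
finger_gap: 0.6
grasp_force: 0.0
```

>>> play_rows(
  increments=[
    [0, 0, 0, 0, 0.4],
    [0, 0, 0, 0, 0.3],
    [0, 0, 0, 0, 0.15],
    [0, 0, 0, 0, 0.15],
    [0, 0, 0, 0, 0.15],
    [0, 0, 0, 0, 0.15],
    [0, 0, 0, 0, 0.15],
    [0, 0, 0, 0, 0.15],
  ],
  grip_force=30,
)

```text
clock: 23.15
tool_pos: [0.5829, -0.348, 0.1516]
orientation: [0.977, 0.213, 0.0, 0.0]
contact_force: [-1.7, 0.9, 4.0]
finger_gap: 0.218
grasp_force: 30.0
```

```bash
python3 - <<'E'
from h import *
o=manip.get_obs();print(o["contact_force"],o["torque"]);go(.583,-.3477,.281)
E
```

```text
[-1.74485323  0.87146021  4.00718608] [ 0.1233566   0.18585208 -0.02453142]
yaw 24.63 tcp [ 0.5829 -0.348   0.1516] shift cm [  0.02  -0.02 -12.94]
```

>>> play_rows(
  increments=[
    [0, 0, -0.5, 0, 0.15],
    [0, 0, -1.2, 0, 0.15],
    [0, 0, -2, 0, 0.15],
    [0, 0, -2.2, 0, 0.15],
    [0, 0, -2.2, 0, 0.15],
    [0, 0, -2.2, 0, 0.15],
    [0, 0, -1.6, 0, 0.15],
    [0, 0, -1, 0, 0.15],
    [0, 0, -0.4, 0, 0.15],
    [0, 0, 0, 0, 0.15],
  ],
)

```text
clock: 23.98
tool_pos: [0.583, -0.3481, 0.2853]
orientation: [0.977, 0.213, 0.0, 0.0]
contact_force: [0.1, 0.3, -1.6]
finger_gap: 0.216
grasp_force: 30.0
```

```bash
python3 - <<'E'
from h import *
import json
o=manip.get_obs();print(o["contact_force"],o["torque"],o["finger_gap"]);go(.5555,.0383,.281)
m=manip.camera_model("top");im=manip.snapshot("top")[...,::-1]
cv2.imwrite("pics/top1.png",im)
for t in ["stout_button","slim_center","foot_face","probe_grip"]: print(t,[(np.round(d["location"],4).tolist(),round(d["score"],2)) for d in manip.spot_in(t,"top")[:2]])
for t in ["foot_face","probe_grip"]: print(t,[(np.round(d["location"],4).tolist(),round(d["score"],2)) for d in manip.spot_in(t,"side")[:2]] if manip.snapshot("side") is not None else 0)
E
```

```text
[ 0.10330091  0.34204234 -1.5860302 ] [0.01398727 0.05805289 0.02021801] 0.2156322049814318
yaw 24.63 tcp [ 0.583  -0.3481  0.2853] shift cm [ 13.6  -36.27   0.43]
stout_button [([0.5492, 0.0392, 0.1153], 0.9)]
slim_center [([0.6197, 0.0252, 0.134], 0.58)]
foot_face [([0.7021, 0.2783, 0.064], 0.23)]
probe_grip [([0.5017, -0.2348, 0.1531], 0.47)]
foot_face []
probe_grip [([0.498, -0.2365, 0.1204], 0.9), ([0.5742, -0.3419, 0.229], 0.79)]
```

>>> play_rows(
  increments=[
    [0.4, -1, 0, 0, 0.15],
    [0.8, -2.2, 0, 0, 0.15],
    [1.3, -3.4, 0, 0, 0.15],
    [1.3, -3.5, 0, 0, 0.15],
    [1.3, -3.5, 0, 0, 0.15],
    [1.3, -3.5, 0, 0, 0.15],
    [1.3, -3.5, 0, 0, 0.15],
    [1.3, -3.5, 0, 0, 0.15],
    [1.3, -3.5, 0, 0, 0.15],
    [1.3, -3.4, 0, 0, 0.15],
  ],
)

```text
clock: 25.27
tool_pos: [0.5582, -0.0154, 0.2846]
orientation: [0.977, 0.213, 0.0, -0.0]
contact_force: [1.3, -0.6, -2.4]
finger_gap: 0.22
grasp_force: 30.0
```

>>> play_rows(
  increments=[
    [0.9, -2.4, 0, 0, 0.15],
    [0.6, -1.6, 0, 0, 0.15],
    [0.3, -0.8, 0, 0, 0.15],
    [0.1, -0.4, 0, 0, 0.15],
    [0, 0, 0, 0, 0.15],
    [0, 0, 0, 0, 0.15],
    [0, 0, 0, 0, 0.15],
  ],
)

```text
clock: 25.85
tool_pos: [0.5548, 0.0364, 0.2844]
orientation: [0.977, 0.213, -0.0, 0.0]
contact_force: [1.0, -0.8, -1.4]
finger_gap: 0.218
grasp_force: 30.0
```

```bash
python3 - <<'E'
from h import *
o=manip.get_obs();print(o["contact_force"],o["torque"],o["finger_gap"]);go(.5555,.038,.255)
cv2.imwrite("pics/w7.png",manip.snapshot("wrist")[...,::-1])
cv2.imwrite("pics/s7.png",manip.snapshot("side")[...,::-1])
for t in ["stout_button","foot_face","probe_grip","slim_center"]:
  for c in ["wrist","side"]: print(t,c,[(np.round(d["location"],4).tolist(),round(d["score"],2)) for d in manip.spot_in(t,c)[:2]])
E
```

```text
[ 0.95938594 -0.84057991 -1.42434315] [-0.00148736 -0.05076706  0.03099192] 0.21773278857730083
yaw 24.57 tcp [0.5548 0.0364 0.2844] shift cm [ 0.13 -0.12  2.94]
stout_button wrist [([0.5675, 0.0447, 0.114], 0.97)]
stout_button side [([0.5438, 0.0569, 0.1019], 0.95)]
foot_face wrist [([0.3937, 0.1639, 0.0133], 0.64), ([0.5585, 0.0403, 0.1513], 0.56)]
foot_face side [([0.5368, -0.0315, 0.054], 0.45)]
probe_grip wrist [([0.5646, 0.0357, 0.297], 0.96), ([0.5012, -0.2292, 0.1043], 0.55)]
probe_grip side [([0.5492, 0.0417, 0.2298], 0.67), ([0.4975, -0.2378, 0.1186], 0.58)]
slim_center wrist [([0.6259, 0.0261, 0.1295], 0.95)]
slim_center side [([0.6094, 0.0384, 0.1019], 0.73), ([0.5909, -0.0964, 0.0519], 0.42)]
```

>>> play_rows(
  increments=[
    [0.1, -0.1, 0.3, 0, 0.15],
    [0, 0, 0.6, 0, 0.15],
    [0, 0, 0.7, 0, 0.15],
    [0, 0, 0.6, 0, 0.15],
    [0, 0, 0.4, 0, 0.15],
    [0, 0, 0.2, 0, 0.15],
    [0, 0, 0.1, 0, 0.15],
    [0, 0, 0, 0, 0.15],
    [0, 0, 0, 0, 0.15],
  ],
)

```text
clock: 27.1
tool_pos: [0.5553, 0.0387, 0.2556]
orientation: [0.977, 0.213, 0.0, 0.0]
contact_force: [-0.4, 0.7, -0.9]
finger_gap: 0.217
grasp_force: 30.0
```

```bash
python3 - <<'E'
from h import *
o=manip.get_obs();print(o["contact_force"]);go(.5555,.038,.2476)
out=[]
for c in ["wrist","side"]:
    m=manip.camera_model(c);im=manip.snapshot(c)[...,::-1]
    u=w2px(m,(.5555,.038,.12)).astype(int);print(c,u)
    x,y=np.clip(u[0]-40,0,560),np.clip(u[1]-60,0,280)
    out.append(cv2.resize(im[y:y+120,x:x+80],(400,600),interpolation=3));print(x,y)
cv2.imwrite("pics/c8.png",np.hstack(out))
E
```

```text
[-0.39208517  0.70530956 -0.9398034 ]
yaw 24.63 tcp [0.5553 0.0387 0.2556] shift cm [-0.01  0.07  0.8 ]
wrist [321 201]
281 141
side [302 198]
262 138
```

View pics/c8.png

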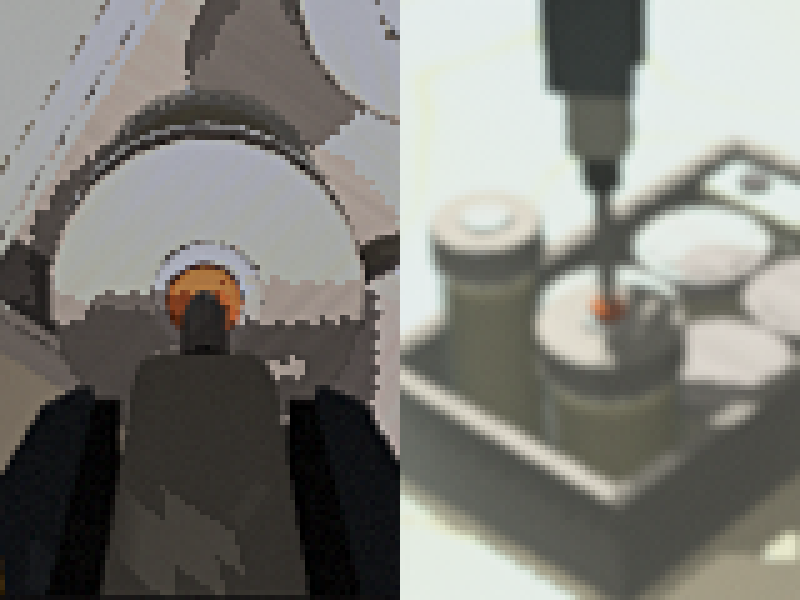

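Left (wrist): the copper foot (205,300) is centred sideways over the button ring (206,~295) and about 1 mm short in tool x. Right (side): the thermometer is upright over the stout jar, and both jars are standing. I shift 1 mm and press down slowly.

>>> play_rows(
  increments=[
    [0.1, 0, 0, 0, 0.15],
    [0, 0, 0.05, 0, 0.15],
    [0, 0, 0.05, 0, 0.15],
    [0, 0, 0.05, 0, 0.15],
    [0, 0, 0.05, 0, 0.15],
    [0, 0, 0, 0, 0.15],
    [0, 0, 0, 0, 0.15],
  ],
)

```text
clock: 27.78
tool_pos: [0.556, 0.0391, 0.2534]
orientation: [0.977, 0.213, -0.0, -0.0]
contact_force: [0.5, 0.4, -1.3]
finger_gap: 0.218
grasp_force: 30.0
```

>>> play_rows(
  increments=[
    [0, 0, 0.05, 0, 0.15],
    [0, 0, 0.05, 0, 0.15],
    [0, 0, 0, 0, 0.15],
    [0, 0, 0, 0, 0.15],
  ],
)

```text
clock: 28.12
tool_pos: [0.5561, 0.0391, 0.2524]
orientation: [0.977, 0.213, 0.0, 0.0]
contact_force: [0.7, 0.2, 0.0]
finger_gap: 0.217
grasp_force: 30.0
```

>>> play_rows(
  increments=[
    [0, 0, 0.05, 0, 0.15],
    [0, 0, 0.05, 0, 0.15],
    [0, 0, 0, 0, 0.15],
    [0, 0, 0, 0, 0.15],
  ],
)

```text
clock: 28.45
tool_pos: [0.5561, 0.0391, 0.2514]
orientation: [0.977, 0.213, 0.0, 0.0]
contact_force: [0.2, -0.3, -0.2]
finger_gap: 0.223
grasp_force: 30.0
```

>>> play_rows(
  increments=[
    [0, 0, 0.05, 0, 0.15],
    [0, 0, 0.05, 0, 0.15],
    [0, 0, 0, 0, 0.15],
    [0, 0, 0, 0, 0.15],
  ],
)

```text
clock: 28.78
tool_pos: [0.5561, 0.0391, 0.2504]
orientation: [0.977, 0.213, 0.0, 0.0]
contact_force: [0.2, -0.1, 1.1]
finger_gap: 0.215
grasp_force: 30.0
```

>>> play_rows(
  increments=[
    [0, 0, 0.05, 0, 0.15],
    [0, 0, 0.05, 0, 0.15],
    [0, 0, 0, 0, 0.15],
    [0, 0, 0, 0, 0.15],
  ],
)

```text
clock: 29.12
tool_pos: [0.5561, 0.0391, 0.2494]
orientation: [0.977, 0.213, 0.0, -0.0]
contact_force: [-0.0, 0.1, 1.3]
finger_gap: 0.215
grasp_force: 30.0
```

>>> play_rows(
  increments=[
    [0, 0, 0.05, 0, 0.15],
    [0, 0, 0.05, 0, 0.15],
    [0, 0, 0.05, 0, 0.15],
    [0, 0, 0.03, 0, 0.15],
    [0, 0, 0, 0, 0.15],
    [0, 0, 0, 0, 0.15],
  ],
)

```text
clock: 29.62
tool_pos: [0.5561, 0.0391, 0.2476]
orientation: [0.977, 0.213, 0.0, 0.0]
contact_force: [-0.5, 0.4, 1.9]
finger_gap: 0.22
grasp_force: 30.0
```

```bash
python3 - <<'E'
from h import *
F=[]
for i in range(40): manip.snapshot("side"); F.append(manip.get_obs()["contact_force"])
F=np.array(F);print(F.mean(0),F.std(0)/6.3);go(.556,.039,.2476)
manip.snapshot("wrist")
for t in ["stout_button","foot_face","slim_center"]: print(t,[(np.round(d["location"],4).tolist(),round(d["score"],2)) for d in manip.spot_in(t,"wrist")[:2]])
E
```

```text
[ 0.36818758 -0.12060597  1.59235661] [0.08204772 0.08850621 0.08370779]
yaw 24.63 tcp [0.5561 0.0391 0.2476] shift cm [-0.01  0.01  0.  ]
stout_button [([0.5679, 0.0451, 0.1124], 0.75), ([0.564, 0.0397, 0.2575], 0.24)]
foot_face [([0.5599, -0.0843, 0.0503], 0.57), ([0.5024, -0.2414, 0.0031], 0.47)]
slim_center [([0.6275, 0.0302, 0.1332], 0.57)]
```

The mean force is 1.59 N, plus the thermometer's own weight of 1.18 N. That gives 2.77 N on the foot, about half way in, so I hand it in.

```bash
python3 -c "
from station import manip
print(manip.close_job())"
```

```text
the job is handed in; nothing more can be done
None
```

The job is handed in: both jars stand upright side by side in the pan's free end, and the arm is holding the thermometer upright on the stout jar's button at about 2.8 N, roughly half way in.

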